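Close a dental training jaw, then open it four clicks and hold it

ROBOT

A 6-joint arm with a two-finger parallel gripper is mounted at the origin on the work surface. World frame = base frame: x ahead of the robot, y to its left, z up, the work surface at z = 0. Lengths are in m, angles in degrees, forces in N, time in s.
With the tool pointing down it reaches from about 0.35 to 0.775 m from the base axis. Payload 5.5 kg.
Tool frame: the origin (TCP) lies midway between the tips of the shut fingers; the grasp point (between the pads) lies 19 mm behind it; z points along the fingers, y is the line along which they close (so a half turn about z gives the same grasp; the last joint's range is limited). The gripper opens to 85 mm and grips with 20 to 120 N. Pads are 22 mm wide; open, the fingers measure 114 mm over their backs; the gripper's body (76 mm by 85 mm) begins 54 mm behind the grasp point. The pads swing forward as they close: fully open they stand 13 mm farther back than shut.
Start: joints at [-84.316, 17.945, 2.641, 74.691, 0, 82.002], TCP at [0.136, -0.559, 0.196] pointing down, gripper open.
Joint ranges: [-158.12, 158.12], [-49.38, 96.58], [-58.88, 72.47], [-126.05, 133.96], [-84.25, 85.87], [-180, 180]. Speed limits (degrees/s): [147.25, 147.25, 180, 180, 180, 180].

INTERFACE

Orientations are given as a 3x3 rotation matrix whose columns are the frame's x, y, z axes.
In Python, from rig import state, capture, hand_in gives the robot as it stands.
- The arm moves only by the tool move_arm, never from a script. Its argument "plan" is text: rows parted by semicolons, each of 4 numbers parted by spaces: the shift along the tool's x, y, z in mm, then the turn about the tool's z in rad. A call has 1 to 5 rows; each row is the pose to reach, as a shift and turn from the pose commanded when the call began, along the tool's axes at that moment; what a row does not reach only later rows make up. A row lasts 1/12 s, in which the tool goes at most 41.7 mm and 7.16 degrees, less where a joint would pass 70% of its speed; a pose out of reach is approached as far as the arm can. A call with a gripper value outside its range is refused whole. "grip" is the opening, from -1 (shut) to 1 (fully open), so that 0 is half open, set as the call begins (left out, the last holds). The fingers move at their own pace and stop on an object; "force" is the grip in N (left out, the last holds). Time passes only in rows, so rows that repeat a pose let the fingers close. It gives the time, the measured TCP pose, the force, the opening and the grip force at its end, in the units of the state.
- state(): the state, without advancing time (a new reading comes with each control period).
- capture(name): name is "side" or "top" or "wrist"; returns a dict with "frame" (420x560x3 uint8, red, green, blue), "intrinsics" (3x3 intrinsics, pixels), "origin" and "orientation" of the camera in the world; the wrist camera has in their place "hand_eye" (4x4, takes a point from camera to tool coordinates, whose origin is the TCP and whose axes are the flange's). Camera axes: x right, y down, z forward; pixel columns grow to the right and rows downward; lengths in m; the calibration is good to about 2 mm. A picture is of the moment at which its call begins: read the wrist's pose just before it. There is no depth.
- hand_in(): hands the job in; it is judged then, once.
The state is a dict: "time": time; "joint_pos": joint angles; "dq": joint speeds; "joint_efforts": joint torques, N m; "tcp_pos": TCP position; "tcp_rot": TCP orientation; "force": force on the tool from outside, world axes, zero at the start; "torque": the same for the moment, N m; "opening": finger opening in m; "grip_force": force on a finger pad.
Only numpy, scipy, OpenCV 4.12 (cv2) and the standard library are available. Lean on these libraries where they do the work, as an engineer would, in place of code of your own. Each camera call takes 0.05 s, during which the arm holds its last target. There are 200 camera calls.

TASK

The jaw simulator has been left gaping. Press the red release button and keep it down until the upper jaw has dropped fully shut, let the button come up, then raise the jaw by its blue handle exactly four clicks of the ratchet and keep hold of the handle: finish while still holding it there, steady, ready for the trainee to drill. Leave the other things on the table where they are.

Things in the scene. Friction and masses are not known exactly. Their poses are not given: they have to be found in the camera images.
- jaw_handle (a point): Blue round handle bar, 12 mm thick, 72 mm long, at the free end of the upper jaw; this point is its middle. y runs along the bar, parallel to the hinge; x points along the jaw towards the hinge, level when shut, tilting as the jaw rises. Behind it a finger gap 36 mm deep, 60 mm wide, up to the jaw's metal plate; free in front. Shut, its middle is 97 mm above the table, 80 mm of free air below.
- jaw_hinge (a point): Middle of the jaw's hinge axis, 85 mm above the table. Its y axis is the hinge axis; x is level and points away from the handle. Shut, the bar's middle is 165 mm in front of it (-x) and 12 mm higher. The simulator is a fixed white base plate, 200 by 150 mm, with a fixed lower and a hinged upper jaw, pink gums and ivory teeth.
- upper (a joint): Opening of the upper jaw, rad: 0 = shut, grows as the handle rises, end stop 0.82. A one-way ratchet keeps it from falling. A click is 0.10 rad (16 mm at the handle): first at 0.10, fourth at 0.40, fifth at 0.50. Before each click the handle grows 2 to 4 N heavier, then gives way as the pawl snaps in. Starts at six to eight clicks. Its weight is 1 to 3 N at the handle.
- release_top (a point): Centre of the top face of the red round release button, 24 mm in diameter, 117 mm above the table, on the ratchet's guide post (20 by 18 mm) beside the hinge. In the frame of jaw_hinge it stands at x = 22 mm, y = -64 mm. It is pressed straight down.
- release (a joint): How far the release button is down, m: 0 = up, 0.006 = fully down; its spring gives 4.5 N (up) to 6.5 N (down). Beyond about 0.004 the jaw is free and falls shut by its own weight in about a second; it is caught by the next click if the button comes up on the way. The button also dips about 2 mm by itself before every click.
- wrench_mid (a point): Middle of a loose steel implant ratchet wrench, 100 mm long, lying on the table on the other side of the simulator: a bystander.
- stand_mid (a point): Middle of a small clear plastic implant stand, 24 by 30 mm and 44 mm tall, standing loose beside the simulator, on the button side: a bystander.
- stone_mid (a point): Middle of a loose stone and pink jaw model, about 65 by 66 mm and 36 mm tall: a bystander.
- mirror_mid (a point): Middle of a loose mouth mirror, 168 mm long, 8 mm thick: a bystander.
- tray_mid (a point): Middle of a shallow loose steel instrument tray, 200 by 100 mm, 22 mm tall: a bystander.
- jar_mid (a point): Middle of a small clear jar with a white cap, 38 mm wide, 42 mm tall: a bystander.

How it is judged:
By the outcome, as a careful person would: the job done as asked, in the order asked, and still so for the second after the job is handed in, while the arm keeps its last pose, push and grip.
It also fails if it takes over 64 s, if anything falls off the work surface, if the arm or the gripper's body presses on something with over 40 N, if the wrist force passes 120 N, or if a joint passes its speed limit or range.

## Working session

There is one attempt and no reset: what is moved stays moved. The work goes in short steps, Python scripts to look and compute and a tool call to move; the robot and the scene stay as the last step left them, time stands still between calls to the robot, and variables do not carry over. Pictures are saved under pics/ and viewed, at most 10 in all, crops included, and the job is handed in when it is done.

Besides the shell and the picture viewer there is one more tool, called as name(argument=value, ...) on one line, values as JSON. move_arm: Moves the arm, as the interface text tells. Its arguments: {"type":"object","properties":{"plan":{"type":"string"},"grip":{"type":"number"},"force":{"type":"number"}},"required":["plan"]}

```bash
mkdir -p pics; ls
cat > h.py <<'E'
import numpy as np, cv2
from rig import state, capture, hand_in
def save(c,n): cv2.imwrite(f'pics/{n}.png',cv2.cvtColor(c['frame'],cv2.COLOR_RGB2BGR))
def ray(c,uv):
    d=np.linalg.inv(c['intrinsics'])@[uv[0],uv[1],1.]; d=np.array(c['orientation'])@d
    return np.array(c['origin']),d/np.linalg.norm(d)
def onz(c,uv,z):
    o,d=ray(c,uv); return o+d*(z-o[2])/d[2]
def proj(c,p):
    q=np.array(c['orientation']).T@(np.array(p)-c['origin']); q=np.array(c['intrinsics'])@q; return q[:2]/q[2]
def blobs(c,lo,hi,n=4,mn=30):
    h=cv2.cvtColor(c['frame'],cv2.COLOR_RGB2HSV); m=cv2.inRange(h,np.array(lo),np.array(hi))
    k,l,s,ce=cv2.connectedComponentsWithStats(m)
    r=[(s[i][4],ce[i].round(1),s[i][:4]) for i in range(1,k) if s[i][4]>mn]
    return sorted(r,key=lambda t:-t[0])[:n],l
E
python3 - <<'E'
from h import *
for n in('top','side'):
    c=capture(n); save(c,n+'0'); print(n,c['origin'],np.array(c['orientation']).round(3).tolist(),np.array(c['intrinsics']).round(1).tolist())
    print('blue',blobs(c,(100,120,50),(130,255,255))[0]); print('red',blobs(c,(0,170,80),(6,255,255))[0],blobs(c,(174,170,80),(180,255,255))[0])
s=state();print({k:np.round(v,3).tolist() for k,v in s.items()})
E
```

```text
pics
top [0.51101995 0.04264224 1.16889084] [[0.015, -0.999, 0.031], [-1.0, -0.015, 0.007], [-0.007, -0.031, -0.999]] [[382.7, 0.0, 277.4], [0.0, 382.7, 201.9], [0.0, 0.0, 1.0]]
blue [(np.int32(2976), array([330.3,  98.2]), array([288,  72,  86,  51], dtype=int32)), (np.int32(995), array([ 28.6, 103.1]), array([11, 86, 37, 35], dtype=int32)), (np.int32(802), array([469.1, 262.9]), array([444, 246,  51,  35], dtype=int32)), (np.int32(387), array([ 58.4, 116.1]), array([42, 98, 27, 31], dtype=int32))]
red [(np.int32(44), array([232.5, 211.1]), array([229, 208,   8,   7], dtype=int32))] [(np.int32(148173), array([269.2, 248.2]), array([  0,  69, 560, 351], dtype=int32))]
side [0.51899365 0.71209564 0.88724297] [[-0.998, -0.045, 0.046], [-0.064, 0.771, -0.634], [-0.007, -0.636, -0.772]] [[396.1, 0.0, 282.5], [0.0, 396.1, 202.6], [0.0, 0.0, 1.0]]
blue [(np.int32(4777), array([142.1, 338.1]), array([ 97, 286,  89, 103], dtype=int32)), (np.int32(2731), array([187.2, 173.1]), array([159, 133,  54,  75], dtype=int32)), (np.int32(428), array([365.8,  24.6]), array([347,  19,  39,  12], dtype=i
[... 373 characters left out ...]
66.]), array([124,  38, 436, 382], dtype=int32)), (np.int32(988), array([501.6, 106.2]), array([484,  71,  38,  59], dtype=int32)), (np.int32(135), array([321.4, 173. ]), array([314, 167,  14,  13], dtype=int32)), (np.int32(83), array([365.2, 219.2]), array([356, 210,  19,  18], dtype=int32))]
{'time': 0.1, 'joint_pos': [-84.316, 17.988, 2.584, 74.689, 0.0, 82.001], 'dq': [-0.081, -0.266, 0.104, -0.015, 0.004, -0.02], 'joint_efforts': [0.002, -48.173, 29.924, 0.013, -0.0, 0.0], 'tcp_pos': [0.136, -0.558, 0.195], 'tcp_rot': [[0.972, 0.237, -0.0], [0.237, -0.972, 0.002], [0.0, -0.002, -1.0]], 'force': [0.09, 0.051, 0.596], 'torque': [-0.025, 0.004, -0.055], 'grip_force': 0.0, 'opening': 0.085}
```

View pics/top0.png

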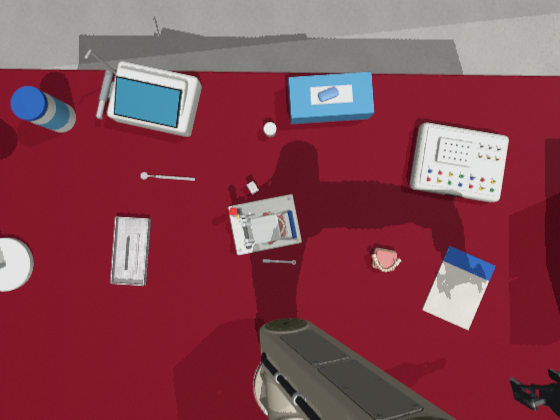

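View pics/side0.png

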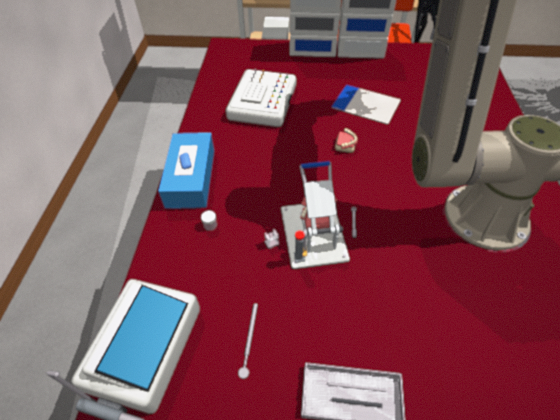

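The top view shows the simulator at about (265,225): red button at (234,211), blue bar at (291,224). The stand is at (253,187) and the wrench at (280,262). In the side view the button is at (300,235) and the raised bar at (315,164).

Run:
```python
from h import *
t=capture('top'); s=capture('side')
def box(c,lo,hi,r):
    h=cv2.cvtColor(c['frame'],cv2.COLOR_RGB2HSV); m=cv2.inRange(h,np.array(lo),np.array(hi)); k=np.zeros_like(m); x0,y0,x1,y1=r; k[y0:y1,x0:x1]=m[y0:y1,x0:x1]
    p=np.argwhere(k)[:,::-1].astype(np.float32); return p.mean(0),cv2.minAreaRect(p),len(p)
def tri(a,b):
    (o1,d1),(o2,d2)=ray(t,a),ray(s,b); q=np.linalg.lstsq(np.c_[d1,-d2],o2-o1,rcond=None)[0]; p1,p2=o1+q[0]*d1,o2+q[1]*d2; return (p1+p2)/2,np.linalg.norm(p1-p2)
bt=box(t,(100,110,40),(130,255,255),(270,195,310,250)); bs=box(s,(100,110,40),(130,255,255),(290,150,345,180))
print(bt,bs); P,e=tri(bt[0],bs[0]); print('bar',P,e)
rt=box(t,(0,200,190),(6,255,255),(226,203,242,219)); rs=box(s,(0,170,170),(6,255,255),(290,225,308,243))
print(rt,rs); print('btn',tri(rt[0],rs[0]), onz(t,rt[0],.117),onz(s,rs[0],.113))
h=cv2.cvtColor(t['frame'],cv2.COLOR_RGB2HSV); m=cv2.inRange(h,np.array((0,0,110)),np.array((180,90,255))); k=np.zeros_like(m); k[192:258,224:305]=m[192:258,224:305]
k=cv2.morphologyEx(k,cv2.MORPH_OPEN,np.ones((3,3),np.uint8))
r=cv2.minAreaRect(np.argwhere(k)[:,::-1].astype(np.float32)); print(r)
C=cv2.boxPoints(r); W=[onz(t,q,.012) for q in C]; print(np.round(W,3))
for n,c,(x0,y0,x1,y1) in(('t',t,(215,170,310,270)),('s',s,(260,150,370,275))):
    cv2.imwrite(f'pics/z{n}.png',cv2.cvtColor(cv2.resize(c['frame'][y0:y1,x0:x1],None,fx=5,fy=4.5,interpolation=2),cv2.COLOR_RGB2BGR))
```

```text
(array([291.63, 223.9 ], dtype=float32), ((291.6379089355469, 223.9737548828125), (26.8505859375, 3.601907730102539), 79.2156982421875), 100) (array([314.45715, 164.38095], dtype=float32), ((315.4999694824219, 164.49998474121094), (4.203575611114502, 27.145126342773438), 85.91438293457031), 105)
bar [0.48797261 0.01236502 0.19001292] 0.0037355200537509355
(array([nan, nan], dtype=float32), ((0.0, 0.0), (0.0, 0.0), 0.0), 0) (array([299.42, 234.84], dtype=float32), ((299.5, 234.5), (7.0, 7.0), 90.0), 50)
 ** On entry to DLASCL parameter number  4 had an illegal value
 ** On entry to DLASCL parameter number  4 had an illegal value
 ** On entry to DLASCL parameter number  4 had an illegal value
 ** On entry to DLASCL parameter number  4 had an illegal value
 ** On entry to DLASCL parameter number  5 had an illegal value
 ** On entry to DLASCL parameter number  4 had an illegal value<stdin>:5: RuntimeWarning: Mean of empty slice.
  ret = um.true_divide(
Traceback (most recent call last):
numpy.linalg.LinAlgError: SVD did not converge in Linear Least Squares
```

Run:
```python
from h import *
t=capture('top'); s=capture('side')
def tri(a,b):
    (o1,d1),(o2,d2)=ray(t,a),ray(s,b); q=np.linalg.lstsq(np.c_[d1,-d2],o2-o1,rcond=None)[0]; p1,p2=o1+q[0]*d1,o2+q[1]*d2; return ((p1+p2)/2).round(4),np.linalg.norm(p1-p2).round(4)
def red(c,r):
    f=c['frame'].astype(int); m=(f[...,0]>210)&(f[...,1]<90); x0,y0,x1,y1=r; p=np.argwhere(m[y0:y1,x0:x1])[:,::-1]+[x0,y0]; return p.mean(0),p.min(0),p.max(0),len(p)
a=red(t,(224,201,244,221)); b=red(s,(288,223,310,245)); print(a,b,tri(a[0],b[0]),onz(t,a[0],.117),onz(s,b[0],.113))
h=cv2.cvtColor(t['frame'],cv2.COLOR_RGB2HSV); m=cv2.inRange(h,np.array((0,0,110)),np.array((180,90,255))); k=np.zeros_like(m); k[192:258,224:305]=m[192:258,224:305]
k=cv2.morphologyEx(k,cv2.MORPH_OPEN,np.ones((3,3),np.uint8))
r=cv2.minAreaRect(np.argwhere(k)[:,::-1].astype(np.float32)); print(r)
print(np.round([onz(t,q,.012) for q in cv2.boxPoints(r)],3), onz(t,r[0],.012))
for z,uv in((.022,(253,187)),(.004,(280,262)),(.02,(385,259)),(.05,(270,129))): print(uv,onz(t,uv,z).round(3))
for n,c,(x0,y0,x1,y1) in(('t',t,(215,170,310,270)),('s',s,(260,150,370,275))):
    cv2.imwrite(f'pics/z{n}.png',cv2.cvtColor(cv2.resize(c['frame'][y0:y1,x0:x1],None,fx=5,fy=4.5,interpolation=2),cv2.COLOR_RGB2BGR))
```

```text
(array([232.41860465, 211.02325581]), array([229, 208]), array([236, 214]), 43) (array([299.20833333, 234.3125    ]), array([295, 231]), array([303, 237]), 48) (array([0.5184, 0.1735, 0.1164]), np.float64(0.0026)) [0.51708413 0.17341744 0.117     ] [0.51965256 0.17110776 0.113     ]
((264.31146240234375, 224.15875244140625), (50.127838134765625, 66.6695556640625), 78.95905303955078)
[[ 0.533  0.204  0.012]
 [ 0.574  0.006  0.012]
 [ 0.426 -0.025  0.012]
 [ 0.385  0.172  0.012]] [0.47951471 0.08934621 0.012     ]
(253, 187) [0.591 0.125 0.022]
(280, 262) [0.366 0.04  0.004]
(385, 259) [ 0.382 -0.273  0.02 ]
(270, 129) [0.76  0.076 0.05 ]
```

View pics/zt.png

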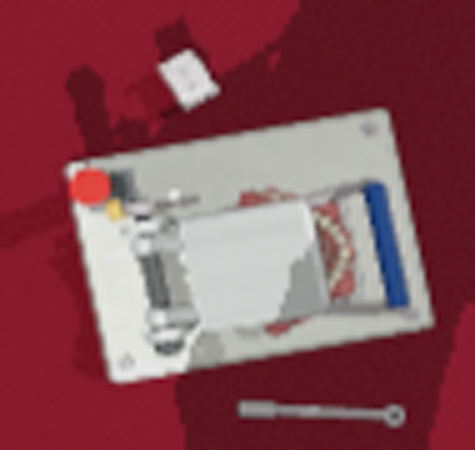

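View pics/zs.png

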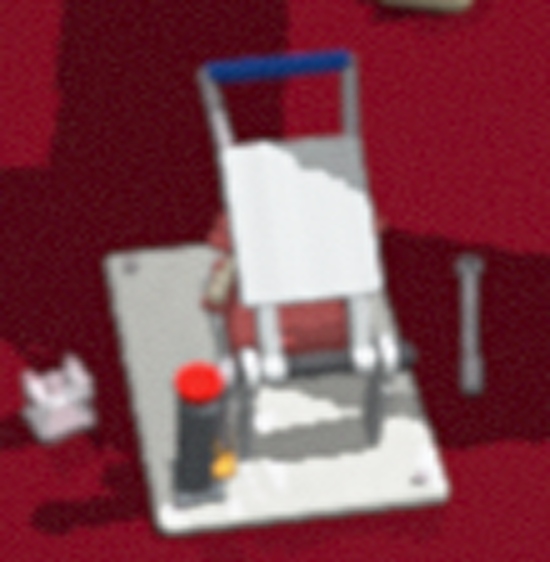

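The bar is at (0.488, 0.012, 0.190), which puts the jaw at about 0.6 rad, or 6 clicks. The button is at (0.518, 0.173, 0.117), and the jaw axis heading is (-0.196, 0.981). Next I lift the arm, shut the fingers and travel to the button.

move_arm(plan="30 0 -20 0.01; 60 0 -40 0.02; 90 0 -60 0.03; 120 0 -80 0.042; 150 0 -100 0.042", grip=-1, force=40)

```text
time: 0.72
tcp_pos: [0.2829, -0.5226, 0.2967]
tcp_rot: [[0.981, 0.195, 0.0], [0.195, -0.981, -0.0], [0.0, 0.0, -1.0]]
force: [0.6, -0.8, 1.3]
opening: 0.0254
grip_force: 0.0
```

```bash
cat > go.py <<'E'
from h import *
import sys
s=state(); R=np.array(s['tcp_rot']); print('t',s['time'],'tcp',np.round(s['tcp_pos'],4),'x',R[:,0].round(4),'z',R[:,2].round(4),'F',np.round(s['force'],2),'op',round(s['opening'],4))
if len(sys.argv)>3: print('shift mm',(R.T@(np.array(list(map(float,sys.argv[1:4])))-s['tcp_pos'])*1000).round(1))
E
python3 go.py .518 .173 .30
```

```text
t 0.7167 tcp [ 0.2829 -0.5226  0.2967] x [0.9809 0.1946 0.    ] z [ 1.e-04 -2.e-04 -1.e+00] F [ 0.58 -0.82  1.32] op 0.0254
shift mm [ 366.  -636.6   -3.4]
```

move_arm(plan="18 -32 0 0; 36 -64 0 0; 54 -96 0 0; 72 -128 0 0; 91 -159 0 0")

```text
time: 1.13
tcp_pos: [0.3401, -0.3477, 0.2956]
tcp_rot: [[0.981, 0.195, 0.0], [0.195, -0.981, -0.0], [0.0, 0.0, -1.0]]
force: [0.3, -0.6, 0.3]
opening: 0.0004
grip_force: 0.0
```

move_arm(plan="18 -32 0 0; 36 -64 0 0; 54 -96 0 0; 72 -128 0 0; 91 -159 0 0")

```text
time: 1.55
tcp_pos: [0.398, -0.174, 0.2959]
tcp_rot: [[0.981, 0.195, 0.0], [0.195, -0.981, -0.0], [0.0, 0.0, -1.0]]
force: [0.7, 0.6, 0.5]
opening: -0.0
grip_force: 0.0
```

move_arm(plan="18 -32 0 0; 36 -64 0 0; 54 -96 0 0; 72 -128 0 0; 91 -159 0 0")

```text
time: 1.97
tcp_pos: [0.4562, -0.0001, 0.296]
tcp_rot: [[0.981, 0.196, 0.001], [0.196, -0.981, -0.0], [0.001, 0.0, -1.0]]
force: [1.1, 0.6, 0.5]
opening: -0.0002
grip_force: 0.0
```

move_arm(plan="18 -32 0 0; 36 -64 0 0; 54 -96 0 0; 72 -128 0 0; 91 -159 0 0")

```text
time: 2.38
tcp_pos: [0.5144, 0.1737, 0.2958]
tcp_rot: [[0.981, 0.196, 0.0], [0.196, -0.981, -0.0], [0.0, 0.0, -1.0]]
force: [0.6, -1.2, 0.0]
opening: -0.0001
grip_force: 0.0
```

```bash
python3 go.py .518 .173 .135
python3 - <<'E'
from h import *
s=state(); c=capture('wrist'); save(c,'w1'); H=np.array(c['hand_eye']); print(H.round(3).tolist())
T=np.eye(4); T[:3,:3]=s['tcp_rot']; T[:3,3]=s['tcp_pos']; W=T@H
c['origin']=W[:3,3]; c['orientation']=W[:3,:3]
f=c['frame'].astype(int); m=((f[...,0]>200)&(f[...,1]<90)).astype(np.uint8)
k,l,st,ce=cv2.connectedComponentsWithStats(m)
for i in range(1,k):
    if st[i][4]>50: print(st[i],ce[i].round(1),onz(c,ce[i],.117).round(4))
E
```

```text
t 2.3833 tcp [0.5144 0.1737 0.2958] x [9.806e-01 1.960e-01 3.000e-04] z [ 3.e-04 -0.e+00 -1.e+00] F [ 0.64 -1.2   0.04] op -0.0001
shift mm [  3.4   1.4 160.8]
[[0.001, -0.955, -0.296, 0.076], [1.0, 0.001, -0.001, 0.0], [0.002, -0.296, 0.955, -0.178], [0.0, 0.0, 0.0, 1.0]]
```

View pics/w1.png

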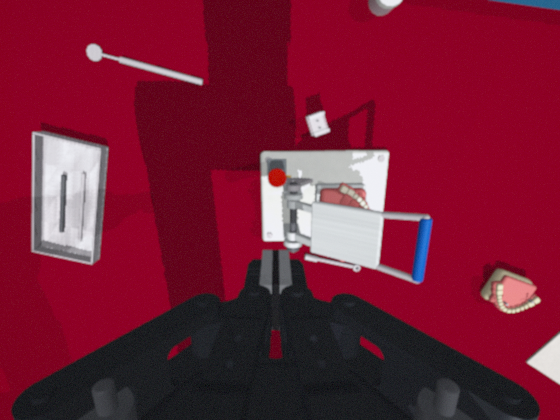

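The wrist view shows the button at about (277,177) and the bar at (423,250). I'll measure the button more precisely from this view.

```bash
cat > wc.py <<'E'
from h import *
def wcap(name=None):
    s=state(); c=capture('wrist'); T=np.eye(4); T[:3,:3]=s['tcp_rot']; T[:3,3]=s['tcp_pos']; W=T@np.array(c['hand_eye'])
    c['origin']=W[:3,3]; c['orientation']=W[:3,:3]; 
    if name: save(c,name)
    return c
E
python3 - <<'E'
from wc import *
c=wcap(); f=c['frame'].astype(int); print(f[177,277],f[160,240],f[177,225])
sub=f[160:195,262:292]; d=(sub[...,0]>sub[...,0][17,15]-20)&(sub[...,1]<60)&(sub[...,0]>185)
p=np.argwhere(d)[:,::-1]+[262,160]; print(len(p),p.min(0),p.max(0),p.mean(0),onz(c,p.mean(0),.117))
E
```

```text
[181  10   0] [101   7  32] [146   0  39]
3 [278 174] [287 176] [282.         174.66666667] [0.5274115  0.17351647 0.117     ]
```

Run:
```python
from wc import *
c=wcap(); f=c['frame'].astype(int)
d=(f[...,0]>130)&(f[...,2]<20)&(f[...,1]<60); d[:150]=0;d[205:]=0;d[:,:255]=0;d[:,300:]=0
p=np.argwhere(d)[:,::-1]; print(len(p),p.min(0),p.max(0),p.mean(0),onz(c,p.mean(0),.117))
```

```text
187 [271 171] [286 186] [278.36363636 178.58823529] [0.52061882 0.17347776 0.117     ]
```

move_arm(plan="4 1 40 0; 4 1 80 0; 4 1 120 0; 4 1 150 0; 4 1 165 0")

```text
time: 2.95
tcp_pos: [0.5153, 0.1697, 0.1264]
tcp_rot: [[0.981, 0.194, -0.006], [0.194, -0.981, -0.002], [-0.006, 0.0, -1.0]]
force: [-1.1, 0.0, -0.7]
opening: 0.0001
grip_force: 0.0
```

move_arm(plan="0 0 3 0; 0 0 6 0; 0 0 9 0; 0 0 11 0; 0 0 13 0")

```text
time: 3.37
tcp_pos: [0.5196, 0.1714, 0.1191]
tcp_rot: [[0.981, 0.195, 0.003], [0.195, -0.981, 0.0], [0.003, 0.0, -1.0]]
force: [0.8, 0.0, -0.5]
opening: 0.0
grip_force: 0.0
```

```bash
python3 go.py .519 .173 .117
```

```text
t 3.3667 tcp [0.5196 0.1714 0.1191] x [0.9808 0.1952 0.0028] z [ 2.8e-03  3.0e-04 -1.0e+00] F [ 0.85  0.04 -0.48] op 0.0
shift mm [-0.3 -1.7  2.1]
```

Now press gently.

move_arm(plan="0 -1 2 0; 0 -1 4 0; 0 -1 6 0; 0 -1 7 0; 0 -1 8 0")

```text
time: 3.78
tcp_pos: [0.5182, 0.1725, 0.1096]
tcp_rot: [[0.981, 0.196, -0.0], [0.196, -0.981, -0.0], [-0.0, 0.0, -1.0]]
force: [0.1, 0.3, -0.3]
opening: -0.0005
grip_force: 0.0
```

Run:
```python
from wc import *
c=wcap(); s=capture('side')
a=c['frame'][100:310,140:420]; b=s['frame'][150:275,245:365]
i=np.hstack([cv2.resize(a,(500,375)),cv2.resize(b,(300,375))]); cv2.imwrite('pics/w2.png',cv2.cvtColor(i,cv2.COLOR_RGB2BGR))
```

```text
(no output)
```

View pics/w2.png

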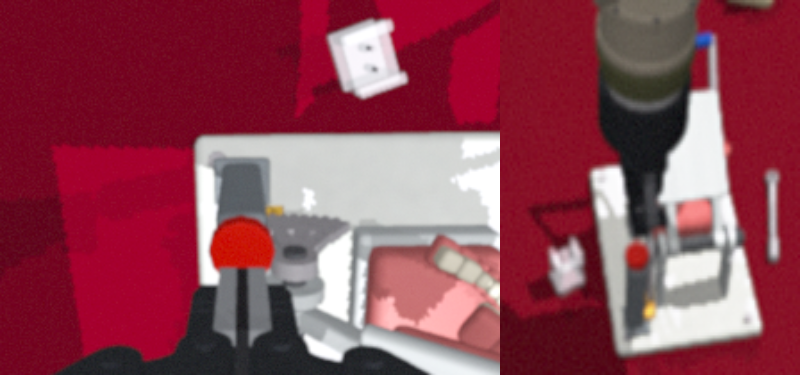

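The fingertips look short of the button: its disc is visible ahead of the tips at about (242,243) in the crop. I'll measure the offset by projection.

Run:
```python
from wc import *
c=wcap(); s=capture('side'); t=capture('top'); q=state()['tcp_pos']; print(q,[proj(k,q).round(1) for k in(c,s,t)])
f=c['frame'].astype(int); d=((f[...,0]>150)&(f[...,2]<20)&(f[...,1]<60)).astype(np.uint8); k,l,st,ce=cv2.connectedComponentsWithStats(d)
i=1+st[1:,4].argmax(); print(st[i],ce[i]); x,y,w,h,_=st[i]
for z in(.111,.117): print(z,'L',onz(c,(x,y+h*.6),z).round(4),'R',onz(c,(x+w,y+h*.6),z).round(4),'far',onz(c,(x+w/2,y),z).round(4),'near',onz(c,(x+w/2,y+h),z).round(4))
f=s['frame'].astype(int); d=((f[...,0]>200)&(f[...,1]<80)); d[:225]=0;d[250:]=0;d[:,:285]=0;d[:,315:]=0;p=np.argwhere(d)[:,::-1];print(len(p),p.min(0),p.max(0),onz(s,p.mean(0),.114))
print(state()['force'])
```

```text
[0.51831526 0.17245283 0.10969307] [array([274.9, 239.4]), array([299.7, 235.6]), array([233.1, 210.6])]
[258 223  34  27 667] [274.62068966 237.14992504]
0.111 L [0.5169 0.1833 0.111 ] R [0.5212 0.1618 0.111 ] far [0.5299 0.1747 0.111 ] near [0.5116 0.171  0.111 ]
0.117 L [0.5195 0.1834 0.117 ] R [0.5236 0.1627 0.117 ] far [0.532  0.1751 0.117 ] near [0.5143 0.1716 0.117 ]Traceback (most recent call last):
  File "<stdin>", line 6, in <module>
    return umr_minimum(a, axis, None, out, keepdims, initial, where)
ValueError: zero-size array to reduction operation minimum which has no identity
```

TCP and button agree laterally to within 2 mm, and the visible tips appear to be still above the button. I'll carry on slowly, watching the force.

move_arm(plan="1 0 1 0; 1 0 2 0; 1 0 3 0; 1 0 3 0")

```text
time: 4.37
tcp_pos: [0.5191, 0.1726, 0.1064]
tcp_rot: [[0.981, 0.196, -0.0], [0.196, -0.981, -0.0], [-0.0, 0.0, -1.0]]
force: [-0.2, -0.3, 0.2]
opening: 0.0002
grip_force: 0.0
```

move_arm(plan="0 0 1 0; 0 0 2 0; 0 0 3 0; 0 0 3 0")

```text
time: 4.7
tcp_pos: [0.5191, 0.1726, 0.1034]
tcp_rot: [[0.981, 0.196, -0.0], [0.196, -0.981, -0.0], [-0.0, 0.0, -1.0]]
force: [0.5, 0.9, -0.0]
opening: -0.0001
grip_force: 0.0
```

Run:
```python
from wc import *
c=wcap(); s=capture('side'); t=capture('top')
a=c['frame'][180:300,180:370]; b=s['frame'][190:260,270:345]
i=np.hstack([cv2.resize(a,(475,400),interpolation=2),cv2.resize(b,(325,400),interpolation=2)]); cv2.imwrite('pics/w3.png',cv2.cvtColor(i,cv2.COLOR_RGB2BGR))
q=np.array(state()['tcp_pos']); print(q,proj(c,q),proj(s,q),state()['force'])
```

```text
[0.51927302 0.17261996 0.103648  ] [274.93920916 239.49019016] [299.24360703 237.08499254] [ 0.37096308  0.00118688 -1.09712029]
```

View pics/w3.png

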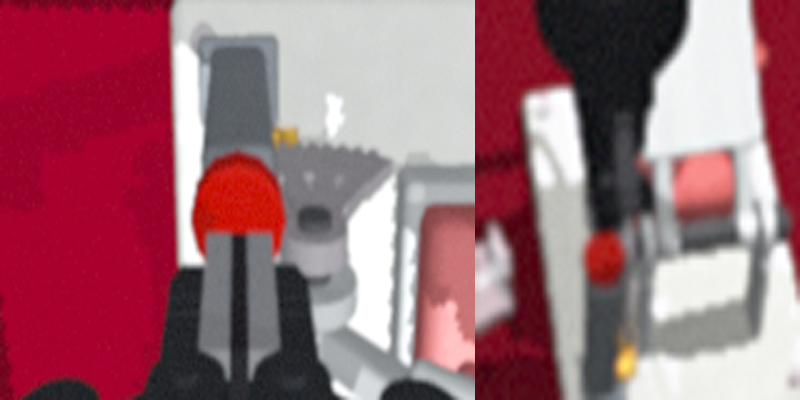

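Run:
```python
from wc import *
c=wcap(); K=np.array(c['intrinsics']);print(K.tolist())
f=c['frame'].astype(int); d=((f[...,0]>120)&(f[...,2]<25)&(f[...,1]<60)).astype(np.uint8); d[:200]=0;d[290:]=0;d[:,:230]=0;d[:,330:]=0
for r in range(222,268,3):
    x=np.where(d[r])[0]; print(r,(x.min(),x.max(),len(x)) if len(x) else 0, end=' ')
w=37; print('\ndepth for 24mm',K[0,0]*.024/w)
q=np.array(state()['tcp_pos']); print('tcp depth',(np.array(c['orientation']).T@(q-c['origin']))[2])
g=c['frame'][:,275]; print([tuple(map(int,v)) for v in c['frame'][236:258:2,268]])
for z in(.100,.105,.110,.117):print(z,proj(c,(.520,.173,z)).round(1),proj(c,(.532,.1754,z)).round(1))
```

```text
[[295.9366189110896, 0.0, 275.2175480736629], [0.0, 295.9366189110896, 209.1166785507371], [0.0, 0.0, 1.0]]
222 0 225 0 228 (np.int64(268), np.int64(281), 14) 231 (np.int64(264), np.int64(286), 21) 234 (np.int64(261), np.int64(289), 29) 237 (np.int64(260), np.int64(289), 29) 240 (np.int64(259), np.int64(290), 32) 243 (np.int64(258), np.int64(292), 35) 246 (np.int64(258), np.int64(292), 35) 249 (np.int64(259), np.int64(291), 9) 252 (np.int64(260), np.int64(290), 2) 255 0 258 0 261 0 264 0 267 0 
depth for 24mm 0.1919588879423284
tcp depth 0.1923625147201061
[(203, 13, 6), (205, 19, 16), (204, 14, 4), (204, 15, 0), (204, 20, 1), (205, 18, 4), (202, 29, 15), (141, 103, 105), (120, 122, 126), (121, 123, 129), (120, 122, 126)]
0.1 [274.6 236.3] [274.6 218.8]
0.105 [274.6 239.3] [274.5 221.4]
0.11 [274.5 242.4] [274.5 224.1]
0.117 [274.5 247. ] [274.5 228.1]
```

The fingertips occlude the button and the force is still zero, so the real tips sit higher than the reported TCP. I'll keep going down in small steps, guarding the force.

move_arm(plan="0 0 1 0; 0 0 2 0; 0 0 3 0; 0 0 3 0")

```text
time: 5.23
tcp_pos: [0.5191, 0.1726, 0.1004]
tcp_rot: [[0.981, 0.196, -0.0], [0.196, -0.981, -0.0], [-0.0, 0.0, -1.0]]
force: [0.3, 0.1, 0.9]
opening: -0.0003
grip_force: 0.0
```

Run:
```python
from wc import *
c=wcap(); f=c['frame'].astype(int); d=((f[...,0]>120)&(f[...,2]<25)&(f[...,1]<60)).astype(np.uint8); d[:200]=0;d[290:]=0;d[:,:230]=0;d[:,330:]=0
for r in range(216,268,3):
    x=np.where(d[r])[0]; print(r,(int(x.min()),int(x.max()),len(x)) if len(x) else 0, end=' ')
for z in(.112,.117,.123):print(z,proj(c,(.520,.173,z)).round(1),proj(c,(.532,.1754,z)).round(1))
print(state()['force'],state()['tcp_pos'])
s=capture('side');save(s,'s4'); i=cv2.resize(s['frame'][150:270,250:370],(600,600),interpolation=cv2.INTER_CUBIC); cv2.imwrite('pics/s4.png',cv2.cvtColor(i,cv2.COLOR_RGB2BGR))
```

```text
216 0 219 0 222 0 225 0 228 (276, 276, 1) 231 (265, 284, 18) 234 (262, 288, 26) 237 (260, 290, 31) 240 (259, 290, 32) 243 (258, 291, 34) 246 (258, 292, 35) 249 (258, 292, 9) 252 (259, 291, 4) 255 (260, 260, 1) 258 0 261 0 264 0 267 0 0.112 [274.5 245.6] [274.5 226.8]
0.117 [274.5 249.1] [274.5 229.9]
0.123 [274.4 253.5] [274.4 233.7]
[ 0.07701088  0.35783147 -0.16752974] [0.51909512 0.17260885 0.10047822]
```

View pics/s4.png

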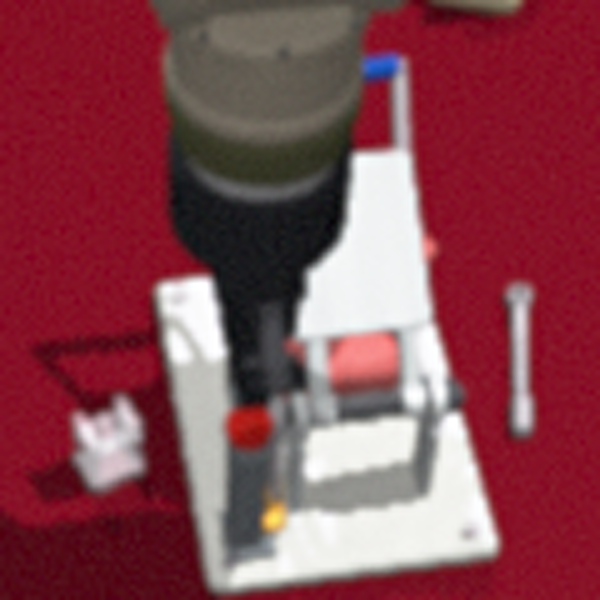

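The side view shows the fingertip at about (305,228) and the button at (300,235). I'll triangulate the actual tip from the side and wrist views.

Run:
```python
from wc import *
c=wcap(); s=capture('side'); st=state()
for a,b in(((275,250),(305,228)),((275,250),(306,227)),((275,250),(304,229))):
    (o1,d1),(o2,d2)=ray(c,a),ray(s,b); q=np.linalg.lstsq(np.c_[d1,-d2],o2-o1,rcond=None)[0]; p=(o1+q[0]*d1+o2+q[1]*d2)/2
    print(p.round(4),np.linalg.norm(o1+q[0]*d1-o2-q[1]*d2).round(4),'tool',(np.array(st['tcp_rot']).T@(p-st['tcp_pos'])*1000).round(1))
R=np.array(st['tcp_rot']); 
for v in((0,0,0),(11,0,0),(-11,0,0),(0,0,-20),(0,0,-40),(0,0,-73)): print(v,proj(s,np.array(st['tcp_pos'])+R@np.array(v)/1000).round(1))
```

```text
[0.5139 0.1678 0.1244] 0.0191 tool [ -6.2   3.6 -23.7]
[0.513  0.1671 0.1257] 0.0225 tool [ -7.3   4.2 -25.1]
[0.5149 0.1686 0.123 ] 0.0158 tool [ -5.1   3.1 -22.4]
(0, 0, 0) [299.2 237.8]
(11, 0, 0) [294.7 238.3]
(-11, 0, 0) [303.7 237.3]
(0, 0, -20) [299.4 233. ]
(0, 0, -40) [299.6 228. ]
(0, 0, -73) [300.  219.4]
```

move_arm(plan="0 0 1 0; 0 0 2 0; 0 0 3 0; 0 0 4 0; 0 0 4 0")

```text
time: 5.85
tcp_pos: [0.5191, 0.1726, 0.0964]
tcp_rot: [[0.981, 0.196, -0.0], [0.196, -0.981, -0.0], [-0.0, 0.0, -1.0]]
force: [-0.4, 0.6, -0.7]
opening: -0.0
grip_force: 0.0
```

move_arm(plan="0 0 1 0; 0 0 2 0; 0 0 3 0; 0 0 3 0")

```text
time: 6.18
tcp_pos: [0.5191, 0.1726, 0.0934]
tcp_rot: [[0.981, 0.196, -0.0], [0.196, -0.981, -0.0], [-0.0, 0.0, -1.0]]
force: [-1.3, 0.3, 0.2]
opening: -0.0003
grip_force: 0.0
```

move_arm(plan="0 0 1 0; 0 0 2 0; 0 0 3 0; 0 0 3 0")

```text
time: 6.52
tcp_pos: [0.5191, 0.1726, 0.0904]
tcp_rot: [[0.981, 0.196, -0.0], [0.196, -0.981, -0.0], [-0.0, 0.0, -1.0]]
force: [-0.9, -0.3, -0.0]
opening: -0.0004
grip_force: 0.0
```

move_arm(plan="0 0 1 0; 0 0 2 0; 0 0 3 0; 0 0 3 0")

```text
time: 6.85
tcp_pos: [0.5191, 0.1726, 0.0874]
tcp_rot: [[0.981, 0.196, -0.0], [0.196, -0.981, -0.0], [-0.0, 0.0, -1.0]]
force: [0.4, 0.3, -0.6]
opening: -0.0001
grip_force: 0.0
```

Run:
```python
from wc import *
c=wcap(); f=c['frame'].astype(int); d=((f[...,0]>120)&(f[...,2]<25)&(f[...,1]<60)).astype(np.uint8); d[:200]=0;d[290:]=0;d[:,:230]=0;d[:,330:]=0
for r in range(216,268,3):
    x=np.where(d[r])[0]; print(r,(int(x.min()),int(x.max()),len(x)) if len(x) else 0, end=' ')
for z in(.100,.110,.117):print(z,proj(c,(.520,.173,z)).round(1),proj(c,(.532,.1754,z)).round(1))
print(state()['force'],state()['tcp_pos'])
```

```text
216 0 219 0 222 0 225 0 228 0 231 0 234 0 237 (271, 278, 8) 240 (264, 285, 21) 243 (261, 289, 25) 246 (259, 291, 33) 249 (258, 291, 9) 252 (257, 292, 7) 255 (256, 294, 9) 258 (256, 293, 7) 261 0 264 0 267 0 0.1 [274.4 246.3] [274.4 227.4]
0.11 [274.4 253.5] [274.4 233.7]
0.117 [274.3 259. ] [274.3 238.6]
[-0.33037384 -0.34358893  0.20533764] [0.51913961 0.17259881 0.08750378]
```

move_arm(plan="0 0 1 0; 0 0 2 0; 0 0 3 0; 0 0 4 0; 0 0 4 0")

```text
time: 7.32
tcp_pos: [0.5191, 0.1726, 0.0834]
tcp_rot: [[0.981, 0.196, -0.0], [0.196, -0.981, -0.0], [-0.0, 0.0, -1.0]]
force: [-1.0, -0.0, 0.4]
opening: -0.0001
grip_force: 0.0
```

move_arm(plan="0 0 1 0; 0 0 2 0; 0 0 3 0; 0 0 3 0")

```text
time: 7.65
tcp_pos: [0.5194, 0.1726, 0.0809]
tcp_rot: [[0.981, 0.196, 0.0], [0.196, -0.981, -0.0], [0.0, 0.0, -1.0]]
force: [-1.6, -0.1, 2.2]
opening: 0.0003
grip_force: 1.5
```

move_arm(plan="0 0 1 0; 0 0 2 0; 0 0 2 0")

```text
time: 7.9
tcp_pos: [0.5195, 0.1726, 0.0789]
tcp_rot: [[0.981, 0.195, 0.001], [0.195, -0.981, 0.0], [0.001, 0.0, -1.0]]
force: [-1.2, 0.9, 1.6]
opening: 0.0
grip_force: 0.1
```

move_arm(plan="0 0 1 0; 0 0 2 0; 0 0 2 0")

```text
time: 8.15
tcp_pos: [0.5196, 0.1727, 0.0768]
tcp_rot: [[0.981, 0.196, 0.001], [0.196, -0.981, 0.0], [0.001, 0.0, -1.0]]
force: [-0.8, 0.7, 6.3]
opening: 0.0001
grip_force: 2.7
```

Run:
```python
from wc import *
c=wcap(); f=c['frame'].astype(int); d=((f[...,0]>110)&(f[...,2]<30)&(f[...,1]<60)).astype(np.uint8); d[:200]=0;d[290:]=0;d[:,:230]=0;d[:,330:]=0
for r in range(231,272,3):
    x=np.where(d[r])[0]; print(r,(int(x.min()),int(x.max()),len(x)) if len(x) else 0, end=' ')
for z in(.111,.117):print(z,proj(c,(.520,.173,z)).round(1),proj(c,(.532,.1754,z)).round(1))
print(state()['force'],state()['tcp_pos'],state()['joint_efforts'],state()['joint_pos'])
s=capture('side'); h=cv2.cvtColor(s['frame'],cv2.COLOR_RGB2HSV); m=cv2.inRange(h,np.array((100,110,40)),np.array((130,255,255))); m[:150]=0;m[230:]=0;m[:,:290]=0;m[:,345:]=0; print('bar px',np.argwhere(m)[:,::-1].mean(0),m.sum()//255)
i=np.hstack([cv2.resize(c['frame'][190:310,190:360],(500,400),interpolation=2),cv2.resize(s['frame'][190:260,270:322],(300,400),interpolation=2)]); cv2.imwrite('pics/w5.png',cv2.cvtColor(i,cv2.COLOR_RGB2BGR))
```

```text
231 (233, 244, 4) 234 (230, 241, 3) 237 (235, 245, 5) 240 (234, 245, 8) 243 (234, 283, 21) 246 (234, 287, 30) 249 (232, 291, 18) 252 (232, 292, 11) 255 (233, 293, 13) 258 (234, 294, 12) 261 (236, 243, 4) 264 (236, 246, 4) 267 (230, 241, 5) 270 (235, 245, 3) 0.111 [274.3 263.6] [274.3 242.7]
0.117 [274.3 269.1] [274.2 247.5]
[-0.19801868 -0.30569525  5.49524847] [0.51960115 0.1726874  0.07692641] [-6.53873384e-02 -4.33173823e+01  2.58678585e+01 -4.23488198e-01
  3.24475324e-03 -2.48251825e-03] [ 9.98447755e+00  1.85900185e+01 -1.36489740e+01  5.77188710e+01
 -2.92611830e-03  1.78708508e+02]
bar px [321.88888889 177.44444444] 9
```

View pics/w5.png

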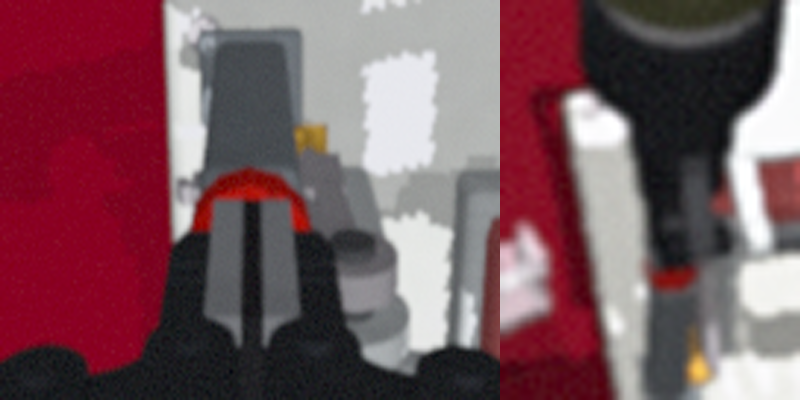

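The button is now depressed at 5–6 N, and the ratchet sector has turned. I'll press slightly deeper and hold.

move_arm(plan="0 0 1 0; 0 0 1.5 0; 0 0 1.5 0; 0 0 1.5 0; 0 0 1.5 0")

```text
time: 8.67
tcp_pos: [0.5196, 0.1727, 0.0755]
tcp_rot: [[0.981, 0.195, 0.001], [0.195, -0.981, 0.0], [0.001, 0.0, -1.0]]
force: [-0.2, -0.0, 5.7]
opening: 0.0
grip_force: 2.9
```

move_arm(plan="0 0 0 0; 0 0 0 0; 0 0 0 0; 0 0 0 0; 0 0 0 0")

```text
time: 9.08
tcp_pos: [0.5196, 0.1727, 0.0756]
tcp_rot: [[0.981, 0.196, 0.001], [0.196, -0.981, 0.0], [0.001, 0.0, -1.0]]
force: [-1.0, -0.4, 5.9]
opening: 0.0001
grip_force: 2.9
```

move_arm(plan="0 0 0 0; 0 0 0 0; 0 0 0 0; 0 0 0 0; 0 0 0 0")

```text
time: 9.5
tcp_pos: [0.5196, 0.1727, 0.0756]
tcp_rot: [[0.981, 0.196, 0.001], [0.196, -0.981, 0.0], [0.001, 0.0, -1.0]]
force: [-1.7, -0.4, 6.6]
opening: 0.0006
grip_force: 2.9
```

move_arm(plan="0 0 0 0; 0 0 0 0; 0 0 0 0; 0 0 0 0; 0 0 0 0")

```text
time: 9.92
tcp_pos: [0.5196, 0.1727, 0.0756]
tcp_rot: [[0.981, 0.196, 0.001], [0.196, -0.981, 0.0], [0.001, 0.0, -1.0]]
force: [-0.6, -0.0, 5.8]
opening: -0.0
grip_force: 2.9
```

```bash
cat > bar.py <<'E'
from h import *
def bar():
    R={}
    for n,lo,hi in(('top',(270,180),(325,255)),('side',(280,120),(350,230))):
        c=capture(n); h=cv2.cvtColor(c['frame'],cv2.COLOR_RGB2HSV); m=cv2.inRange(h,np.array((100,110,40)),np.array((130,255,255)))
        k=np.zeros_like(m); k[lo[1]:hi[1],lo[0]:hi[0]]=m[lo[1]:hi[1],lo[0]:hi[0]]; p=np.argwhere(k)[:,::-1].astype(np.float32)
        R[n]=(c,p)
        if len(p)>3: r=cv2.minAreaRect(p); print(n,len(p),r[0],r[1],'c@.097',onz(c,r[0],.097).round(4),'c@.160',onz(c,r[0],.160).round(4))
        else: print(n,len(p))
    return R
if __name__=='__main__':
    bar(); s=state(); print(s['time'],np.round(s['tcp_pos'],4),np.round(s['force'],1))
E
python3 bar.py
```

```text
top 96 (303.1538391113281, 220.26925659179688) (24.514514923095703, 3.726206064224243) c@.097 [ 0.4944 -0.0226  0.097 ] c@.160 [ 0.4954 -0.0187  0.16  ]
side 9 (322.0, 177.5) (3.0, 2.0) c@.097 [ 0.4648 -0.0318  0.097 ] c@.160 [0.4691 0.0275 0.16  ]
10.0167 [0.5196 0.1727 0.0756] [-0.7  0.3  5.7]
```

The bar is at (0.494, -0.023) on the z = 0.097 plane, which matches the shut position. Contact with the button shows the physical fingertips are about 35 mm behind the reported TCP. I'll let the button up and move over the bar.

move_arm(plan="0 0 -8 0; 0 0 -20 0; 0 0 -40 0; 0 0 -65 0; 0 0 -85 0")

```text
time: 10.43
tcp_pos: [0.5189, 0.1726, 0.1613]
tcp_rot: [[0.981, 0.196, -0.001], [0.196, -0.981, -0.0], [-0.001, 0.0, -1.0]]
force: [0.1, 0.3, -0.1]
opening: 0.0003
grip_force: 0.0
```

move_arm(plan="-13 37 0 0; -26 74 0 0; -39 111 0 0; -52 149 0 0; -64 186 0 0", grip=-0.2)

```text
time: 10.85
tcp_pos: [0.492, -0.0237, 0.1602]
tcp_rot: [[0.981, 0.196, -0.0], [0.196, -0.981, -0.0], [-0.0, 0.0, -1.0]]
force: [0.2, 0.6, -0.0]
opening: 0.0344
grip_force: 0.0
```

move_arm(plan="0 0 0 0; 0 0 0 0; 0 0 0 0")

```text
time: 11.1
tcp_pos: [0.4927, -0.0223, 0.1601]
tcp_rot: [[0.981, 0.195, -0.0], [0.195, -0.981, 0.0], [-0.0, -0.001, -1.0]]
force: [-0.6, 0.1, 0.1]
opening: 0.0343
grip_force: 0.0
```

```bash
cat > wb.py <<'E'
from wc import *
from bar import bar
c=wcap('wb'); h=cv2.cvtColor(c['frame'],cv2.COLOR_RGB2HSV); m=cv2.inRange(h,np.array((100,110,40)),np.array((130,255,255)))
k,l,st,ce=cv2.connectedComponentsWithStats(m); s=state()
for i in range(1,k):
    if st[i][4]>300:
        r=cv2.minAreaRect(np.argwhere(l==i)[:,::-1].astype(np.float32)); p=onz(c,ce[i],.097); print(st[i],np.round(r[0],1),np.round(r[1],1),round(r[2],1),'mean',p.round(4),'tool',(np.array(s['tcp_rot']).T@(p-s['tcp_pos'])*1000).round(1))
f=c['frame'];
E
python3 wb.py; python3 bar.py; python3 go.py .493 -.0225 .043
```

```text
[ 270  166   14   82 1053] [276.5 206.5] [81. 13.] 90.0 mean [ 0.4966 -0.0231  0.097 ] tool [ 3.5  2.2 63.1]
top 0
side 89 (310.6463623046875, 178.81707763671875) (3.533809185028076, 25.17839241027832) c@.097 [ 0.4956 -0.0251  0.097 ] c@.160 [0.4974 0.0337 0.16  ]
11.25 [ 0.4929 -0.021   0.1601] [ 0.3  0.  -1.1]
t 11.25 tcp [ 0.4929 -0.021   0.1601] x [ 9.803e-01  1.976e-01 -3.000e-04] z [-3.e-04  2.e-04 -1.e+00] F [ 0.25  0.01 -1.15] op 0.0343
shift mm [ -0.2   1.5 117.1]
```

View pics/wb.png

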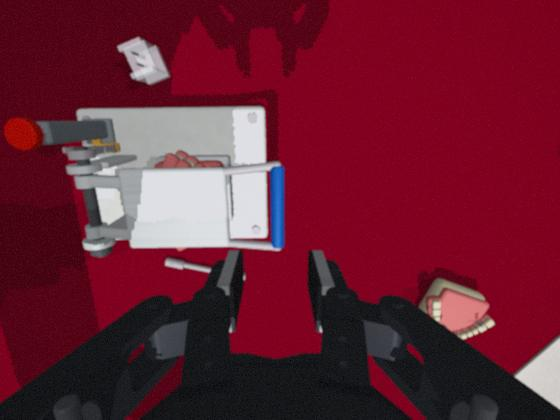

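The wrist view shows the bar centred between the open fingers at column 277, rows 166–248. The finger gap is clear and the jaw is shut. I'll descend to straddle it.

move_arm(plan="3 2 20 0; 3 2 40 0; 3 2 55 0; 3 2 65 0; 3 2 75 0")

```text
time: 11.67
tcp_pos: [0.496, -0.0225, 0.0843]
tcp_rot: [[0.98, 0.198, -0.001], [0.198, -0.98, 0.0], [-0.001, -0.0, -1.0]]
force: [-0.4, 0.7, 0.1]
opening: 0.0342
grip_force: 0.0
```

move_arm(plan="0 0 10 0; 0 0 20 0; 0 0 30 0; 0 0 40 0; 0 0 40 0")

```text
time: 12.08
tcp_pos: [0.4948, -0.0234, 0.0431]
tcp_rot: [[0.981, 0.195, -0.003], [0.195, -0.981, 0.001], [-0.003, -0.001, -1.0]]
force: [-0.4, -1.2, 0.7]
opening: 0.0343
grip_force: 0.0
```

```bash
python3 wb.py; python3 go.py .4955 -.0235 .043
python3 - <<'E'
from wc import *
c=wcap(); print([proj(c,(.4955,-.0235,z)).round(1) for z in(.085,.097)])
E
```

```text
[ 262  211   26  141 3237] [274.5 281. ] [140.  25.] 90.0 mean [ 0.4973 -0.0231  0.097 ] tool [  2.1  -0.1 -53. ]
t 12.1333 tcp [ 0.4952 -0.0235  0.0441] x [ 0.9807  0.1954 -0.0021] z [-2.2e-03  4.0e-04 -1.0e+00] F [-0.22 -0.38  1.37] op 0.0341
shift mm [0.3 0.  1.1]
[array([274.7, 270.4]), array([274.6, 282.8])]
```

move_arm(plan="0 0 0 0; 0 0 0 0; 0 0 0 0; 0 0 0 0; 0 0 0 0", grip=-1, force=45)

```text
time: 12.6
tcp_pos: [0.4966, -0.023, 0.0458]
tcp_rot: [[0.981, 0.196, 0.001], [0.196, -0.981, 0.001], [0.001, -0.001, -1.0]]
force: [-1.3, 5.5, 4.9]
opening: 0.0107
grip_force: 44.2
```

move_arm(plan="0 0 0 0; 0 0 0 0; 0 0 0 0; 0 0 0 0; 0 0 0 0")

```text
time: 13.02
tcp_pos: [0.4966, -0.023, 0.0459]
tcp_rot: [[0.981, 0.196, 0.001], [0.196, -0.981, 0.001], [0.001, -0.001, -1.0]]
force: [-0.3, 5.0, 3.7]
opening: 0.0105
grip_force: 44.2
```

```bash
python3 wb.py; python3 go.py
```

```text
[ 262  212   27  139 3163] [275. 281.] [138.  26.] 90.0 mean [ 0.497  -0.0232  0.097 ] tool [  0.4   0.2 -51.1]
t 13.0667 tcp [ 0.4966 -0.023   0.0459] x [0.9806 0.1962 0.0014] z [ 0.0012  0.0011 -1.    ] F [-0.92  5.23  5.73] op 0.0101
```

The bar is gripped at 44 N. I raise the handle along its arc, about one click per call.

move_arm(plan="0 -0.3 -4 0; 0 -0.8 -8 0; 0 -1.3 -12 0; 0 -2 -16 0; 0 -2.6 -19.5 0")

```text
time: 13.48
tcp_pos: [0.496, -0.0208, 0.0645]
tcp_rot: [[0.981, 0.196, 0.0], [0.196, -0.981, 0.0], [0.0, -0.0, -1.0]]
force: [2.6, 5.1, -4.6]
opening: 0.0103
grip_force: 43.8
```

move_arm(plan="0 -0.8 -4 0; 0 -1.6 -7 0; 0 -2.4 -10 0; 0 -3.2 -13 0; 0 -4 -16 0")

```text
time: 13.9
tcp_pos: [0.4952, -0.0172, 0.0808]
tcp_rot: [[0.981, 0.196, 0.0], [0.196, -0.981, -0.0], [0.0, 0.0, -1.0]]
force: [3.4, 3.9, -6.3]
opening: 0.0101
grip_force: 43.9
```

```bash
python3 bar.py; python3 wb.py; python3 go.py .4966 -.023 .0459
```

```text
top 0
side 55 (311.60577392578125, 171.39932250976562) (3.8557610511779785, 25.17928695678711) c@.097 [ 0.4934 -0.0532  0.097 ] c@.160 [0.4955 0.0078 0.16  ]
14.0 [ 0.4952 -0.0171  0.0811] [ 3.2  3.5 -5.5]
[ 262  211   26  138 3086] [274.5 279.5] [137.  25.] 90.0 mean [ 0.4759 -0.0211  0.097 ] tool [-19.8   0.2 -16.1]
t 14.05 tcp [ 0.4952 -0.0171  0.0809] x [9.806e-01 1.958e-01 7.000e-04] z [ 7.e-04 -1.e-04 -1.e+00] F [ 3.07  3.73 -4.48] op 0.01
shift mm [ 0.2  6.  35. ]
```

move_arm(plan="0 -1.1 -3 0; 0 -2.2 -6 0; 0 -3.3 -9 0; 0 -4.4 -12 0; 0 -5.6 -15.6 0")

```text
time: 14.47
tcp_pos: [0.4941, -0.012, 0.0967]
tcp_rot: [[0.981, 0.195, 0.001], [0.195, -0.981, -0.001], [0.0, 0.001, -1.0]]
force: [2.6, 1.4, -4.2]
opening: 0.0101
grip_force: 43.8
```

move_arm(plan="0 0 0 0; 0 0 0 0")

```text
time: 14.63
tcp_pos: [0.4941, -0.0119, 0.0969]
tcp_rot: [[0.981, 0.195, 0.001], [0.195, -0.981, -0.001], [0.001, 0.001, -1.0]]
force: [3.6, 0.6, -1.4]
opening: 0.0103
grip_force: 44.0
```

```bash
python3 wb.py; python3 go.py .4966 -.023 .0459
```

```text
[ 262  211   26  137 3074] [274.5 279. ] [136.  25.] 90.0 mean [ 0.4662 -0.0177  0.097 ] tool [-28.5   0.1  -0.3]
t 14.6833 tcp [ 0.4942 -0.012   0.0967] x [9.807e-01 1.955e-01 7.000e-04] z [ 9.e-04 -7.e-04 -1.e+00] F [ 1.99  0.29 -1.89] op 0.0104
shift mm [ 0.2 11.2 50.8]
```

move_arm(plan="0 -1.5 -3 0; 0 -3 -6 0; 0 -4.5 -9.5 0; 0 -6.2 -13 0; 0 -7.8 -16 0")

```text
time: 15.1
tcp_pos: [0.4927, -0.0049, 0.1129]
tcp_rot: [[0.981, 0.195, 0.001], [0.195, -0.981, -0.002], [0.0, 0.002, -1.0]]
force: [3.2, -3.4, -2.8]
opening: 0.0101
grip_force: 44.0
```

move_arm(plan="0 0 0 0; 0 0 0 0; 0 0 0 0; 0 0 0 0; 0 0 0 0")

```text
time: 15.52
tcp_pos: [0.4927, -0.005, 0.1126]
tcp_rot: [[0.981, 0.195, 0.001], [0.195, -0.981, -0.002], [0.0, 0.002, -1.0]]
force: [2.6, -4.8, -0.6]
opening: 0.0102
grip_force: 44.2
```

```bash
python3 bar.py; python3 wb.py; python3 go.py .4966 -.023 .0459
```

```text
top 0
side 58 (313.4692687988281, 166.23890686035156) (4.206284523010254, 25.412967681884766) c@.097 [ 0.4886 -0.0735  0.097 ] c@.160 [ 0.491  -0.0109  0.16  ]
15.6167 [ 0.4927 -0.0051  0.1126] [ 2.7 -4.4 -1.4]
[ 263  211   25  137 3071] [275. 279.] [136.  24.] 90.0 mean [ 0.4561 -0.0125  0.097 ] tool [-37.3   0.1  15.6]
t 15.6667 tcp [ 0.4927 -0.0051  0.1126] x [9.808e-01 1.950e-01 3.000e-04] z [ 8.0e-04 -2.1e-03 -1.0e+00] F [ 4.31 -4.78 -0.22] op 0.0102
shift mm [ 0.3 18.2 66.7]
```

move_arm(plan="0 -0.5 -1 0; 0 -1 -2 0; 0 -1.2 -2.5 0; 0 -1.2 -2.5 0; 0 -1.2 -2.5 0")

```text
time: 16.08
tcp_pos: [0.4924, -0.0037, 0.1153]
tcp_rot: [[0.981, 0.195, 0.001], [0.195, -0.981, -0.002], [0.001, 0.002, -1.0]]
force: [2.6, -4.3, -0.7]
opening: 0.0104
grip_force: 44.0
```

```bash
python3 wb.py; python3 go.py .4966 -.023 .0459
python3 - <<'E'
from bar import *
R=bar(); c,p=R['side']; B=np.array([.4955,-.0235]); u=np.array([-.196,.981])
for th in(0,.3,.35,.4,.43,.45,.5):
    D=.165*(1-np.cos(th))+.012*np.sin(th); z=.097+.165*np.sin(th)-.012*(1-np.cos(th)); print(th,proj(c,[*(B+u*D),z]).round(2))
E
```

```text
[ 263  211   25  136 3052] [275.  278.5] [135.  24.] 90.0 mean [ 0.4544 -0.0115  0.097 ] tool [-38.8   0.2  18.2]
t 16.1333 tcp [ 0.4925 -0.0038  0.1153] x [9.808e-01 1.949e-01 5.000e-04] z [ 9.0e-04 -1.8e-03 -1.0e+00] F [ 4.24 -5.19  0.61] op 0.0102
shift mm [ 0.3 19.5 69.4]
top 0
side 62 (313.4692687988281, 166.23890686035156) (4.206284523010254, 25.412967681884766) c@.097 [ 0.4886 -0.0735  0.097 ] c@.160 [ 0.491  -0.0109  0.16  ]
0 [310.65 179.25]
0.3 [312.28 169.69]
0.35 [312.66 168.5 ]
0.4 [313.06 167.45]
0.43 [313.31 166.89]
0.45 [313.49 166.54]
0.5 [313.95 165.77]
```

move_arm(plan="0 0.5 0 0; 0 1 0 0; 0 1 0 0; 0 1 0 0; 0 1 0 0")

```text
time: 16.65
tcp_pos: [0.4925, -0.0039, 0.1149]
tcp_rot: [[0.981, 0.196, 0.0], [0.196, -0.981, -0.0], [0.0, 0.0, -1.0]]
force: [3.3, -2.3, -0.4]
opening: 0.0103
grip_force: 43.9
```

```bash
python3 wb.py; python3 go.py .4966 -.023 .0459; python3 -c "
from rig import hand_in; print(hand_in())"
```

```text
[ 263  211   25  136 3058] [275.  278.5] [135.  24.] 90.0 mean [ 0.4547 -0.0116  0.097 ] tool [-38.5   0.1  17.9]
t 16.7 tcp [ 0.4924 -0.0039  0.1149] x [9.807e-01 1.956e-01 3.000e-04] z [ 4.e-04 -2.e-04 -1.e+00] F [ 4.31 -2.87 -0.8 ] op 0.0102
shift mm [ 0.3 19.5 69. ]
the job is handed in; nothing more can be done
None
```

I handed the job in at 16.7 s with the jaw shut first and then raised to about 0.42–0.44 rad, between the fourth click (0.40) and the fifth (0.50). The gripper is still holding the handle at 44 N; I got the click count from the handle's position, not by feeling each click.

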